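# Restack the filter holder and tip its hold-down arm over

## Robot

A 6-joint arm with a two-finger parallel gripper is mounted at the origin on a cart in front of the work surface, level with it; the furniture and walls round the work are solid. World frame = base frame: x ahead of the robot, y to its left, z up, the work surface at z = 0. Lengths are in mm, angles in rad, forces in N, time in s.
With the tool pointing down it reaches from about 350 to 775 mm from the base axis. Payload 7.3 kg.
Tool frame: the origin (TCP) lies on the centre line of the jaws, within the pads' length; the fingertips stand 19 mm ahead of it and the grasp point (between the pads) is the TCP (finger_overhang is the distance from the TCP to the fingertips, in mm); z points along the fingers, y is the line along which they close (so a half turn about z gives the same grasp; the last joint's range is limited). The gripper opens to 92 mm and grips with 3 to 60 N. Pads are 19 mm wide; open, the fingers measure 130 mm over their backs; the gripper's body (75 mm by 190 mm) begins 47 mm behind the grasp point.
Start: joints at [-1.448, 0.342, 1.524, -0, 1.275, -0.146], TCP at [139.448, -506.159, 245.741] pointing down, gripper open.
Joint ranges: [-2.53, 2.53], [-0.77, 2.02], [0.04, 2.7], [-1, 4.14], [0.28, 2.66], [-3.11, 3.11]. Speed limits (rad/s): [2.57, 2.57, 3.14, 3.14, 3.14, 3.14].

## Interface

Orientations are given as a rotation vector (axis times angle).
In Python, from rig import * gives the robot as it stands. Calls block until the motion is done:
- move_pose(position, orientation): joint-space move of the TCP to a pose.
- move_l(position, ori=None, rate=150): straight line of the TCP; ori=None keeps the orientation; rate is the mean speed in mm/s.
- set_joints(angles): joint-space move.
- grip(opening, grip_force=None): opening from 0.0 (shut) to 1.0 (fully open); grip_force is the grip in N (None keeps the last); returns when the fingers have stopped.
- dwell(seconds).
- ik(position, orientation): joint angles nearest the present ones, or None.
- get_obs(): the state.
- get_image(name): name is "scene" or "top" or "wrist"; returns a dict with "pixels" (384x512x3 uint8, red, green, blue), "fx", "fy", "cx", "cy" (pixels), "world_from_camera" (4x4, takes a point from camera to world coordinates); the wrist camera has in their place "mount" (4x4, takes a point from camera to tool coordinates, whose origin is the TCP and whose axes are the flange's). Camera axes: x right, y up, looking along -z (the intrinsics and any distortion apply to the point x, -y, -z); pixel columns grow to the right and rows downward; lengths in mm; the calibration is good to about 2 mm. A picture is of the moment at which its call begins: read the wrist's pose just before it. There is no depth.
A pose or a line that the arm cannot do raises Unreachable and nothing moves.
- job_done(): hands the job in; it is judged then, once.
Trained networks look in a picture, given as the dict that the camera call returned (one of the last four; its "shot" number tells which), for a name from the list of things; names that differ only in an ending like _2 or _b are one class to them, and where a whole thing is asked for, a point or a joint stands for the part that bears it (a point fixed in the world has none). Each returns a list of dicts, best first, with "confidence" (0 to 1); they miss things now and then, are a little off and sometimes report something else, mostly with a low value. They report only what shows in the picture. A call takes as long as a camera call.
- recognise(picture, target): "bbox" ([left, top, right, bottom] in pixels, round what is visible of it).
- trace(picture, target): "mask" (384x512 bool, what is visible of it) and "bbox" ([left, top, right, bottom] in pixels, round what is visible of it).
The state is a dict: "t": time; "qpos": joint angles; "joint_velocities": joint speeds; "joint_efforts": joint torques, N m; "tool_pos": TCP position; "tool_rot": TCP orientation; "wrist_force": force on the tool from outside, world axes, zero at the start; "torque": the same for the moment, N m; "gripper_width": opening from 0.0 (shut) to 1.0 (fully open); "grasp_force": force on a finger pad.
Only numpy, scipy, OpenCV 4.12 (cv2) and the standard library are available. Lean on these libraries where they do the work, as an engineer would, in place of code of your own. Each camera call takes 0.05 s, during which the arm holds its last target. There are 200 camera calls.

## Task

Restack the filter holder: thread the spoked support grid over the post so that it sits flat on the base plate, then thread the plain spacer ring over the post so that it sits flat on the grid. Only when both are in place, tip the hinged hold-down arm over so that its round foot rests on the spacer ring.

Things in the scene. Friction and masses are not known exactly. Their poses are not given: they have to be found in the camera images.
- filter_stand: filter holder, fixed to the desk: grey base plate 110 mm (its x) by 190 mm (its y, from -65 to +125), 12 mm thick, with a steel post and a pillar. Origin: on the desk under the post's axis, z up. The pillar (40 x 24 mm, top 96 mm above the desk) stands at y = +100 mm with the open arm above it, so the gripper has most room at the post with its fingers closing along the stand's x
- post_tip (a point): centre of the post's tip, 62 mm above the desk (8 mm below the finished stack's top). The post is stepped: 24 mm in diameter up to 25 mm above the desk (chamfered from 21 mm), from there 16 mm in diameter (tip chamfered over 5 mm)
- support_grid: loose aluminium support grid, lying flat: an open disc 68 mm in diameter and 22 mm high with an outer rim, six spokes and a hub with a 30 mm bore (goes over the thick part of the post); 70 to 140 g. Origin: on its axis at the underside, z up. Grasp it across the outside
- spacer_ring: loose grey plastic spacer ring, lying flat: a thick plain ring 60 mm in diameter and 36 mm high with a 22 mm bore (passes the thin part of the post, not the thick part); 100 to 200 g. Origin: on its axis at the underside, z up. Grasp it across the outside
- hold_down (a joint): angle of the hold-down arm (rad): 0 = level, foot on the complete stack (top 70 mm above the desk); grows as it opens; 1.57 upright; range -0.35 to 2.0 (leaning away from the post). Starts at 1.8 to 2.0, sinks to the stop. Steel bar 18 mm wide, 8 mm thick, reaching 112 mm from the hinge. Soft damper: pushed past upright to below 1.2 it sinks by its own weight in about 2 s. 1 to 5 N move it
- clamp_hinge (a point): hinge axis of the hold-down arm (along the stand's x), at the stand's y = +100 mm, 84 mm above the desk; it does not move with the arm
- foot (a point): centre of the underside of the arm's round rubber foot (44 mm in diameter), 100 mm along the arm from the hinge; with the arm level it is 14 mm below the hinge's height, straight above the post; open, the arm reaches about 200 mm above the desk

How it is judged (in metres and radians):
On the way, in this order (a step that is already met when the one before it is completed fails the run):
1. the support grid sits flat on the base plate, round the post, the hold-down arm still open (horizontal distance between support_grid and filter_stand below 0.008 m and angle between support_grid's own z axis and vertical below 0.1 rad and height (world z) of support_grid below 0.016 m and value of joint hold_down above 1.3 rad), for 0.2 s.
2. the spacer ring sits flat on the grid, round the post, the hold-down arm still open (horizontal distance between spacer_ring and filter_stand below 0.008 m and angle between spacer_ring's own z axis and vertical below 0.1 rad and height (world z) of spacer_ring between 0.03 and 0.038 m and value of joint hold_down above 1.3 rad), for 0.2 s.
At the end, for the whole second after the job is handed in: Grid flat (0.1 rad) on the base plate, centred on the post within 8 mm, underside less than 4 mm above the plate; spacer ring flat on the grid, centred within 8 mm, underside 30 to 38 mm above the desk; arm down at -0.05 to 0.04 rad, foot on the spacer; all at rest (horizontal distance between each of support_grid, spacer_ring and filter_stand below 0.008 m and angle between each of support_grid, spacer_ring's own z axis and vertical below 0.1 rad and height (world z) of support_grid below 0.016 m and height (world z) of spacer_ring between 0.03 and 0.038 m and value of joint hold_down between -0.05 and 0.04 rad and linear speed of each of spacer_ring, support_grid below 0.02 m/s and velocity of joint hold_down between -0.05 and 0.05 rad/s); the robot touches nothing.
It also fails if it takes over 72 s, if anything falls off the work surface, if the arm or the gripper's body presses on something with over 40 N, if the wrist force passes 120 N, or if a joint passes its speed limit or range.

## Working session

There is one attempt and no reset: what is moved stays moved. The work goes in short steps, each a Python script; the robot and the scene stay as the last script left them, time stands still between calls to the robot, and variables do not carry over. Pictures are saved under pics/ and viewed, at most 10 in all, crops included, and the job is handed in when it is done.

```bash
mkdir -p pics; ls; cat > h.py <<'E'
from rig import *
import numpy as np, cv2
from scipy.spatial.transform import Rotation as R
def snap(name):
    o=get_obs(); im=get_image(name)
    if 'world_from_camera' in im: T=np.array(im['world_from_camera'],float)
    else:
        W=np.eye(4); W[:3,:3]=R.from_rotvec(o['tool_rot']).as_matrix(); W[:3,3]=o['tool_pos']; T=W@np.array(im['mount'],float)
    return im,T
def ray(im,T,u,v,z):
    d=T[:3,:3]@np.array([(u-im['cx'])/im['fx'],-(v-im['cy'])/im['fy'],-1]); o=T[:3,3]
    return o+d*(z-o[2])/d[2]
def proj(im,T,p):
    q=np.linalg.inv(T)@np.r_[p,1]; return np.array([im['cx']+im['fx']*q[0]/-q[2],im['cy']+im['fy']*q[1]/q[2]])
E
python3 - <<'E'
from h import *
for n in ['top','scene']:
    im,T=snap(n); cv2.imwrite(f'pics/{n}0.png',im['pixels'][:,:,::-1])
    print(n,{k:v for k,v in im.items() if k!='pixels'})
    for t in ['filter_stand','support_grid','spacer_ring','hold_down']:
        for r in trace(im,t)[:2]: print(t,round(r['confidence'],2),r['bbox'],r['mask'].sum())
o=get_obs();print(o['t'],o['tool_rot'])
E
```

```text
pics
rig.py
top {'fx': 498.3582355839293, 'fy': 498.3582355839293, 'cx': 260.2916336429132, 'cy': 189.44379964804213, 'world_from_camera': array([[ 3.30944704e-02,  9.70937268e-01, -2.37034972e-01,
         2.91859945e+02],
       [-9.99450268e-01,  3.26199410e-02, -5.92469920e-03,
         1.00247353e+02],
       [ 1.97955555e-03,  2.37100741e-01,  9.71483052e-01,
         1.13009357e+03],
       [ 0.00000000e+00,  0.00000000e+00,  0.00000000e+00,
         1.00000000e+00]]), 'shot': 1}
filter_stand 0.71 [180.1, 182.9, 287.3, 247.4] 4218
support_grid 0.83 [322.8, 215.2, 355.7, 242.7] 683
spacer_ring 0.88 [322.7, 155.0, 349.1, 184.5] 569
hold_down 0.68 [181.2, 198.0, 214.6, 220.4] 399
scene {'fx': 424.0918633675216, 'fy': 424.0918633675216, 'cx': 256.2316818332593, 'cy': 189.45221608852108, 'world_from_camera': array([[-4.53911611e-01,  4.68890628e-01, -7.57697716e-01,
        -1.91698677e+02],
       [-8.90962852e-01, -2.50503376e-01,  3.78725832e-01,
         4.75015937e+02],
       [-1.22248423e-02,  8.46988570e-01,  5.31470522e-01,
         6.03118806e+02],
       [ 0.00000000e+00,  0.00000000e+00,  0.00000000e+00,
         1.00000000e+00]]), 'shot': 2}
filter_stand 0.92 [198.2, 179.7, 296.4, 264.4] 3313
support_grid 0.57 [322.0, 199.3, 348.8, 224.8] 556
spacer_ring 0.58 [287.7, 174.1, 311.7, 195.0] 454
hold_down 0.68 [199.0, 175.2, 225.5, 221.1] 430
0.5 [3.11320445e+00 4.21064140e-01 2.13119285e-05]
```

```bash
python3 - <<'E'
import cv2,numpy as np
a=cv2.imread('pics/top0.png')[130:280,150:400];cv2.imwrite('pics/topc.png',cv2.resize(a,None,fx=3.2,fy=3.2,interpolation=cv2.INTER_CUBIC))
E
python3 - <<'E'
from h import *
im,T=snap('top')
for t,h in [('support_grid',11),('spacer_ring',18)]:
    b=trace(im,t)[0]['bbox']; print(t,ray(im,T,(b[0]+b[2])/2,(b[1]+b[3])/2,h))
m=trace(im,'filter_stand')[0]['mask'].astype(np.uint8)
c=max(cv2.findContours(m,0,2)[0],key=cv2.contourArea)
r=cv2.boxPoints(cv2.minAreaRect(c)); print(r); print([ray(im,T,*p,12).round(0) for p in r])
E
```

```text
support_grid [478.07101824 -75.77347718  11.        ]
spacer_ring [618.50239621 -62.79727571  18.        ]
[[176.58496 201.32726]
 [278.4322  180.25542]
 [288.87918 230.74916]
 [187.03195 251.821  ]]
[array([530., 298.,  12.]), array([588.,  66.,  12.]), array([471.,  39.,  12.]), array([415., 266.,  12.])]
```

View pics/topc.png

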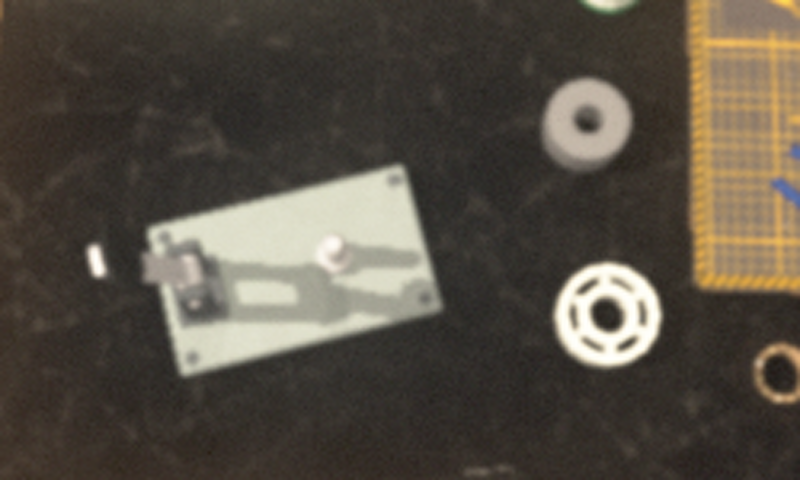

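View pics/scene0.png

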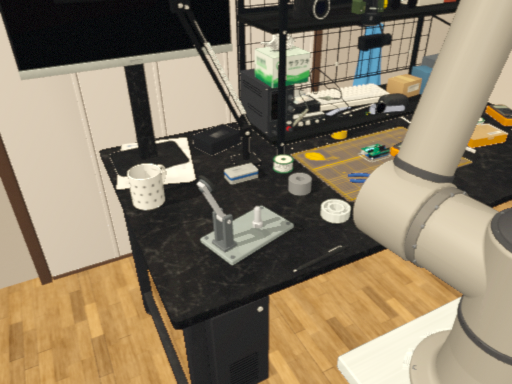

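```bash
cat >> h.py <<'E'
def down(y):
    y=np.r_[np.array(y,float)[:2],0]; y/=np.linalg.norm(y); z=np.array([0,0,-1.])
    return R.from_matrix(np.c_[np.cross(y,z),y,z]).as_rotvec()
E
python3 - <<'E'
from h import *
im,T=snap('wrist'); print(np.round(im['mount'],3).tolist(),im['fx'],im['cx'],im['cy'])
print([k for k in im if k not in('pixels',)])
s=np.array([.97,.24])
for sg in (1,-1):
    for p in ([478,-76,150],[478,-76,10],[618,-63,150],[525,130,260],[525,130,30]):
        q=ik(p,down(sg*s)); print(sg,p,None if q is None else np.round(q,2))
E
```

```text
[[-0.0, 0.96, 0.281, 74.684], [1.0, 0.001, -0.001, -0.263], [-0.001, 0.281, -0.96, -138.763], [0.0, 0.0, 0.0, 1.0]] 341.675490861726 256.1680219920925 190.0669158932767
['fx', 'fy', 'cx', 'cy', 'mount', 'shot']
1 [478, -76, 150] [-0.32  0.37  1.77 -0.    1.   -0.56]
1 [478, -76, 10] [-0.32  0.6   1.89 -0.    0.65 -0.56]
1 [618, -63, 150] [-0.22  0.6   1.37 -0.    1.17 -0.47]
1 [525, 130, 260] [ 0.1   0.36  1.46 -0.    1.32 -0.14]
1 [525, 130, 30] [ 0.1   0.63  1.72 -0.    0.78 -0.14]
-1 [478, -76, 150] [-0.32  0.37  1.77 -0.    1.    2.58]
-1 [478, -76, 10] [-0.32  0.6   1.89 -0.    0.65  2.58]
-1 [618, -63, 150] [-0.22  0.6   1.37 -0.    1.17  2.67]
-1 [525, 130, 260] [ 0.1   0.36  1.46 -0.    1.32  3.  ]
-1 [525, 130, 30] [ 0.1   0.63  1.72 -0.    0.78  3.  ]
```

```bash
python3 - <<'E'
from h import *
s=-np.array([.97,.24])
grip(1.0)
move_pose([478,-76,210],down(s))
for n,p in [('grid',None),('stand',[514,116,220])]:
    if p: move_l(p,rate=300)
    dwell(.2)
    im,T=snap('wrist'); cv2.imwrite(f'pics/w_{n}.png',im['pixels'][:,:,::-1]); np.savez(n,T=T,cx=im['cx'],cy=im['cy'],fx=im['fx'],fy=im['fy'])
    for t in ['support_grid','filter_stand','hold_down','spacer_ring','post_tip']:
        try:
            for r in trace(im,t)[:1]:
                print(t,round(r['confidence'],2),r['bbox'],r['mask'].sum())
                if t=='support_grid':
                    b=r['bbox'];print(ray(im,T,(b[0]+b[2])/2,(b[1]+b[3])/2,11))
                if t=='filter_stand': np.save('smask',r['mask'])
        except Exception as e: print(t,e)
print(get_obs()['t'])
E
```

```text
support_grid 0.82 [219.8, 136.5, 290.7, 206.9] 2829
[477.00128821 -73.14925937  11.        ]
filter_stand 0.64 [140.8, 266.8, 237.2, 343.1] 3848
spacer_ring 0.68 [74.8, 120.1, 151.7, 190.0] 3707
post_tip 0.9 [138.3, 264.8, 235.7, 344.1] 3861
support_grid 0.59 [311.4, 0.9, 375.8, 23.1] 817
[469.05731619 -45.80001568  11.        ]
filter_stand 0.78 [197.1, 105.0, 308.7, 335.1] 17712
hold_down 0.94 [246.5, 302.4, 271.5, 329.0] 647
post_tip 0.63 [197.3, 103.8, 307.1, 338.2] 17656
5.0917
```

View pics/w_stand.png

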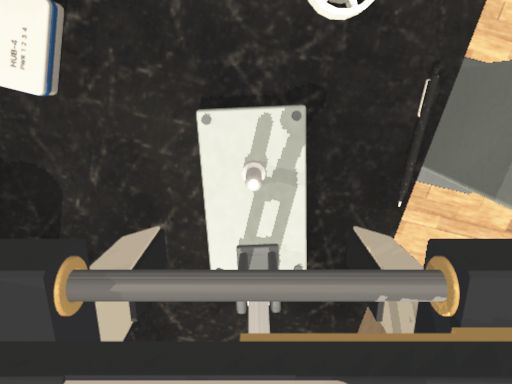

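View pics/w_grid.png

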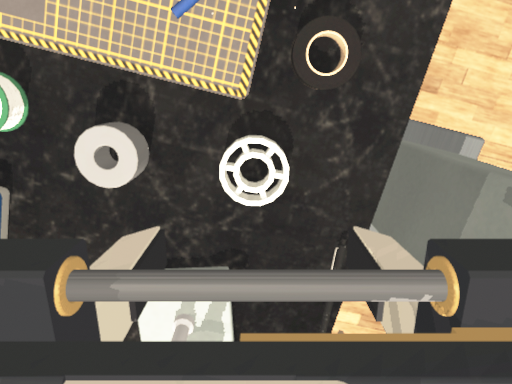

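```bash
python3 - <<'E'
import cv2
a=cv2.imread('pics/w_stand.png')[95:285,190:320];cv2.imwrite('pics/wc.png',cv2.resize(a,None,fx=3,fy=3,interpolation=cv2.INTER_CUBIC))
E
```

```text
(no output)
```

View pics/wc.png

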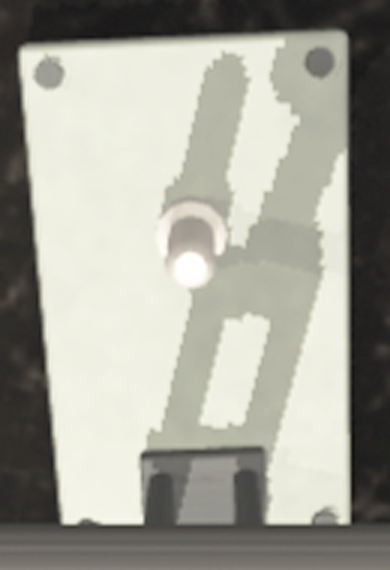

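```bash
python3 - <<'E'
from h import *
from scipy.optimize import least_squares
d=np.load('stand.npz'); im={k:float(d[k]) for k in('cx','cy','fx','fy')}; T=d['T']
tip=(253.3,184.3); st=(253.7,172.3)
A=ray(im,T,196.7,110.3,12);B=ray(im,T,306.3,105.3,12);L=ray(im,T,210.3,269.7,12);Rr=ray(im,T,306.7,269.7,12)
P=ray(im,T,*tip,62);S=ray(im,T,*st,24)
print(A,B,L,Rr,P,S,np.linalg.norm(A-B))
def tol(p,v):
    c,s=np.cos(v[2]),np.sin(v[2]); q=p[:2]-v[:2]; return np.array([c*q[0]+s*q[1],-s*q[0]+c*q[1]])
f=lambda v:np.r_[tol(A,v)-[55,-65],tol(B,v)-[-55,-65],tol(L,v)[0]-55,tol(Rr,v)[0]+55,tol(P,v),tol(S,v)]
r=least_squares(f,[514,116,.24]);print(r.x,f(r.x).round(1))
E
```

```text
[583.45758933  72.99303128  12.        ] [479.42338157  42.59750824  12.        ] [534.92398876 242.51047277  12.        ] [428.75990787 216.59246428  12.        ] [514.0416484  120.13304255  62.        ] [514.42342664 118.01061253  24.        ] 108.38359749523768
[5.13758009e+02 1.19639833e+02 2.81953041e-01] [-1.   0.8  0.6  0.6 -0.5  0.3  0.4  0.4  0.2 -1.8]
```

```bash
cat >> h.py <<'E'
PX,PY,YAW=513.9,119.8,.282
S=-np.array([np.cos(YAW),np.sin(YAW)]); SP=np.array([-S[1],S[0]])
OR=down(S); OR90=down(SP) if ik([513,119,150],down(SP)) is not None else down(-SP)
def pick(x,y,zt):
    move_pose([x,y,zt+50],OR90); move_l([x,y,zt],rate=120)
    grip(0.0,8); print('w1',get_obs()['gripper_width']*92); grip(1.0)
    move_l([x,y,zt+30],rate=150); move_pose([x,y,zt+30],OR); move_l([x,y,zt],rate=120)
    grip(0.0,25); o=get_obs(); print('w2',o['gripper_width']*92,o['grasp_force'])
def lower(x,y,z0,z1,fmax=8):
    f0=np.array(get_obs()['wrist_force'])
    for z in np.arange(z0,z1-.01,-3).tolist()+[z1]:
        move_l([x,y,z],rate=40); f=np.array(get_obs()['wrist_force'])-f0
        if np.abs(f).max()>fmax: print('contact',z,f.round(1)); return z
    print('end',z,f.round(1)); return None
E
python3 - <<'E'
from h import *
print(ik([513,119,150],OR),ik([477,-73,50],OR90))
pick(477,-73.1,23)
move_l([477,-73.1,130],rate=200)
move_l([PX,PY,105],rate=200); dwell(.2)
im,T=snap('wrist'); cv2.imwrite('pics/held.png',im['pixels'][:,:,::-1]); im,T=snap('scene'); cv2.imwrite('pics/held_s.png',im['pixels'][:,:,::-1])
o=get_obs();print(o['t'],o['gripper_width'],o['wrist_force'])
E
```

```text
[ 8.23479069e-02  4.42024906e-01  1.65662124e+00 -4.44089210e-16
  1.04294651e+00  2.94194056e+00] [-3.10854945e-01  5.26723422e-01  1.87365657e+00 -8.88178420e-16
  7.41212661e-01  9.77941382e-01]
w1 68.2707467807758
w2 67.99891550263553 25.001128431904363
13.3167 0.7390597774974951 [-0.09763581 -0.1449467  -0.65436832]
```

View pics/held.png

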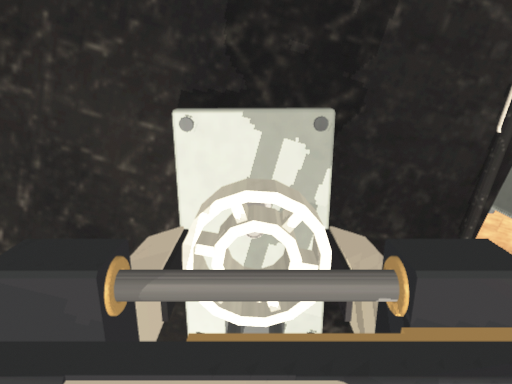

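The grid is held centred (hub around pixel (258,265)), with the plate square below it. I'll lower it.

```bash
python3 - <<'E'
from h import *
z=lower(PX,PY,105,35.8)
o=get_obs();print(o['tool_pos'],o['t'])
if z is None or z<38:
    grip(1.0); move_l([PX,PY,110],rate=150); 
    p=np.array([PX,PY])-130*SP*np.sign(SP[1]); print(p)
    move_l([*p,220],rate=300); dwell(.1)
    im,T=snap('wrist'); cv2.imwrite('pics/g1.png',im['pixels'][:,:,::-1])
    r=trace(im,'support_grid')
    if r: b=r[0]['bbox'];print(r[0]['confidence'],b,ray(im,T,(b[0]+b[2])/2,(b[1]+b[3])/2,23))
    move_pose([618.5,-62.8,210],OR); dwell(.1); im,T=snap('wrist')
    r=trace(im,'spacer_ring')
    if r: b=r[0]['bbox'];print(r[0]['confidence'],b,ray(im,T,(b[0]+b[2])/2,(b[1]+b[3])/2,18))
    print(get_obs()['t'])
E
```

```text
end 35.8 [-0.5  0.8 -2.4]
[513.88563535 119.80041337  35.80585828] 19.5667
[550.07603671  -5.06510469]
0.58 [227.6, 251.1, 283.1, 316.6] [511.52538759 121.10736036  23.        ]
22.3917
```

```bash
python3 - <<'E'
from h import *
d=np.load('grid.npz'); i={k:float(d[k]) for k in('cx','cy','fx','fy')}
print(ray(i,d['T'],113.2,155,18))
im,T=snap('wrist'); cv2.imwrite('pics/r1.png',im['pixels'][:,:,::-1])
for r in recognise(im,'spacer_ring'): b=r['bbox'];print(r['confidence'],b,ray(im,T,(b[0]+b[2])/2,(b[1]+b[3])/2,18))
a=cv2.imread('pics/g1.png');b=cv2.imread('pics/r1.png');cv2.imwrite('pics/both.png',np.vstack([a[200:384],b[:384]]))
E
```

```text
[616.37382095 -57.77383259  18.        ]
0.91 [225.7, 141.0, 288.0, 205.8] [615.20575852 -58.69159295  18.        ]
```

View pics/both.png

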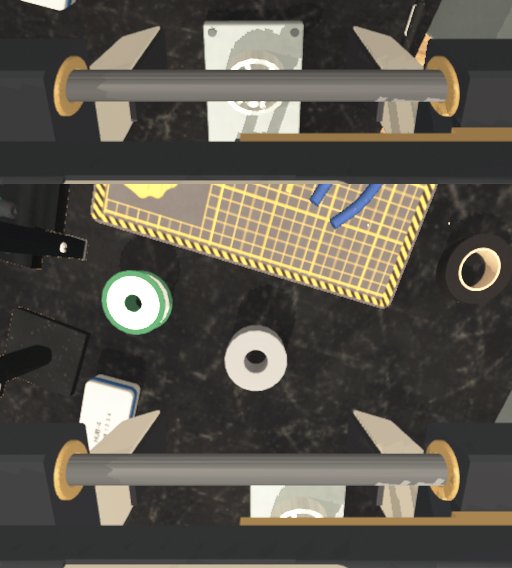

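The grid sits flat round the post, at about (255,85) in the upper half. The ring shows at (257,360) in the lower half.

```bash
python3 - <<'E'
from h import *
pick(615.2,-58.7,28)
move_l([615.2,-58.7,135],rate=250)
move_l([PX,PY,112],rate=250)
z=lower(PX,PY,106,62.8)
o=get_obs();print(o['tool_pos'],o['t'],o['wrist_force'])
im,T=snap('scene'); cv2.imwrite('pics/s2.png',cv2.resize(im['pixels'][150:280,160:330,::-1],None,fx=3.5,fy=3.5,interpolation=2))
E
```

```text
w1 60.39616389124405
w2 59.542538762858676 25.00018214341253
end 62.8 [ 2.8  0.1 -0.4]
[513.88006422 119.80325276  62.76375744] 34.1333 [ 1.38711508 -0.09252324 -1.60368348]
```

```bash
cat >> h.py <<'E'
def st(y,z): p=np.array([PX,PY])+y*np.array([-np.sin(YAW),np.cos(YAW)]); return [*p,z]
E
python3 - <<'E'
from h import *
grip(1.0); move_l(st(0,130),rate=150); move_l(st(-150,230),rate=300); dwell(.1)
im,T=snap('wrist'); cv2.imwrite('pics/v_w.png',im['pixels'][:,:,::-1])
im,T=snap('scene'); a=im['pixels'][150:280,160:330,::-1]
for p in [(PX,PY,34),(PX,PY,70)]: print(proj(im,T,p))
for t in ['spacer_ring','support_grid']:
    r=recognise(im,t)
    if r: print(t,r[0]['confidence'],r[0]['bbox'])
cv2.imwrite('pics/s3.png',cv2.resize(a,None,fx=3.5,fy=3.5,interpolation=2)); print(get_obs()['t'])
print([ik(st(y,z),OR) is not None for y,z in((205,270),(205,180),(70,180))])
E
```

```text
[257.61188473 216.60344325]
[257.44366047 203.57269008]
spacer_ring 0.58 [243.8, 198.4, 273.1, 224.4]
support_grid 0.72 [243.1, 213.2, 271.2, 236.2]
36.5583
[True, True, True]
```

View pics/s3.png

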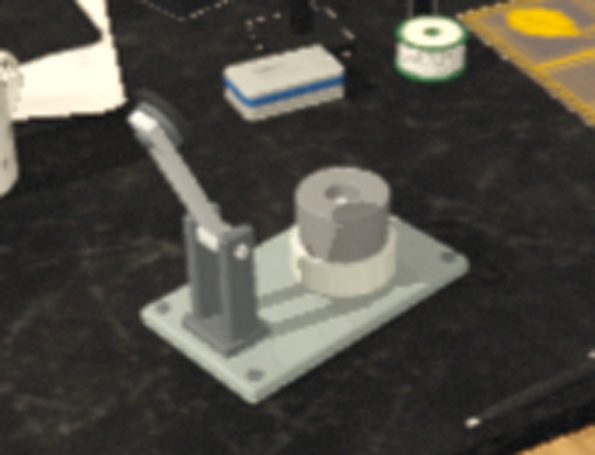

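The ring (crop (342,215)) sits flat on the grid and the arm is still open. Next is tipping the arm.

```bash
python3 - <<'E'
from h import *
grip(0.0,10); move_l(st(-150,275),rate=300); move_l(st(205,275),rate=300); move_l(st(205,180),rate=200)
f0=np.array(get_obs()['wrist_force'])
for y in range(190,69,-10):
    move_l(st(y,180),rate=90); f=np.array(get_obs()['wrist_force'])-f0
    print(y,f.round(1))
    if np.abs(f).max()>15: break
print(get_obs()['t'])
im,T=snap('scene'); cv2.imwrite('pics/s4.png',cv2.resize(im['pixels'][100:280,120:350,::-1],None,fx=3,fy=3,interpolation=2))
E
```

```text
Traceback (most recent call last):
host.Unreachable: the arm cannot follow that straight line within its joint ranges
```

```bash
python3 - <<'E'
from h import *
print(get_obs()['tool_pos'],get_obs()['t'])
O2=down(-np.array([np.cos(YAW+.7),np.sin(YAW+.7)]))
print([np.round(ik(st(y,z),O2),2) for y,z in((-150,275),(205,275),(205,180),(70,180))])
grip(0.0,10); move_pose(st(-150,275),O2); move_l(st(205,275),rate=300); move_l(st(205,180),rate=200)
f0=np.array(get_obs()['wrist_force'])
for y in range(190,69,-10):
    move_l(st(y,180),rate=90); f=np.array(get_obs()['wrist_force'])-f0
    print(y,f.round(1))
    if np.abs(f).max()>15: break
print(get_obs()['t'])
im,T=snap('scene'); cv2.imwrite('pics/s4.png',cv2.resize(im['pixels'][100:280,120:350,::-1],None,fx=3,fy=3,interpolation=2))
E
```

```text
[556.43069518 -24.40251218 276.76054429] 38.2917
[array([-0.18,  0.38,  1.39, -0.  ,  1.38,  1.98]), array([ 0.47,  0.38,  1.39, -0.  ,  1.38,  2.63]), array([ 0.47,  0.46,  1.54, -0.  ,  1.15,  2.63]), array([ 0.22,  0.41,  1.61, -0.  ,  1.12,  2.38])]
190 [-0.6  0.3 -0.7]
180 [-0.2 -0.4  0.1]
170 [-0.8  0.2 -0.5]
160 [-1.1 -0.2 -1. ]
150 [-0.1  0.4 -0.9]
140 [-0.7 -0.  -0.4]
130 [-0.5  0.6 -0.5]
120 [-0.1 -0.6 -0.8]
110 [-1.   0.  -0.8]
100 [-0.9  0.6 -0.9]
90 [-0.2  0.6 -0.7]
80 [-0.2  0.6 -0.2]
70 [-0.7 -0.4 -1.2]
44.5917
```

View pics/s4.png

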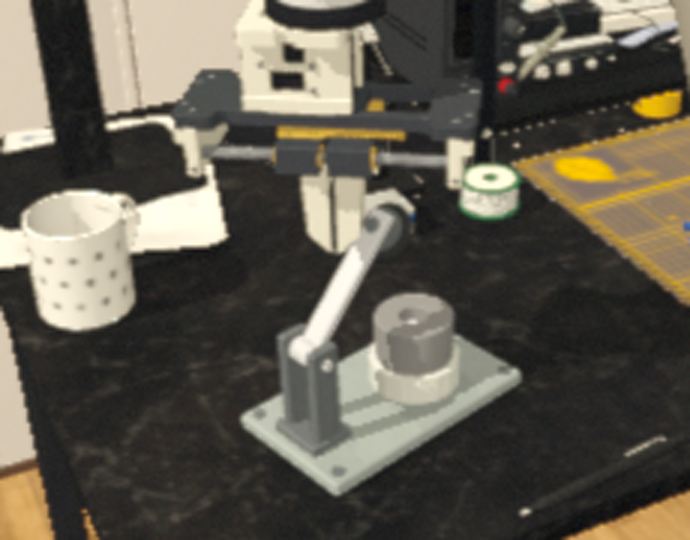

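The arm is past upright and moving down, with its foot at crop (395,220). I'll retreat and check.

```bash
python3 - <<'E'
from h import *
move_l(st(170,200),rate=250); move_l(st(170,275),rate=250); dwell(3)
im,T=snap('scene'); cv2.imwrite('pics/s5.png',cv2.resize(im['pixels'][100:280,120:350,::-1],None,fx=3,fy=3,interpolation=2)); print(get_obs()['t'])
E
```

```text
48.7
```

View pics/s5.png

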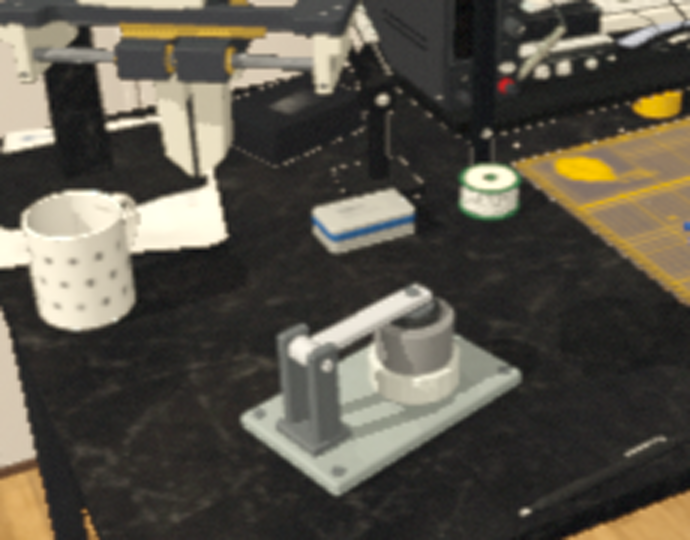

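The foot rests on the spacer ring at crop (420,305), the stack is level, and the robot is clear.

```bash
python3 -c "
from rig import *
print(job_done())"
```

```text
the job is handed in; nothing more can be done
None
```

I threaded the grid and then the spacer ring over the post, tipped the hold-down arm so its foot rests on the ring, and handed the job in at about 49 s; the last picture shows it all in place with the robot clear, but the hand-in returned no verdict.

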